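Sort the caddy's filters, then hold its vent open at the mark

TASK

Check the food-scrap caddy's filters: seat the green-tagged filter cartridge flat in the green nest and the red-tagged one flat in the red nest, and let go of both. Then pull the blue sprung vent slide on the caddy's lid out until the white line on its post stands level with the orange marks, and keep hold of it there: finish still holding the slide at the marks, because it springs shut when let go. Leave everything else on the bench where it stands.

Things in the scene. Friction and masses are not known exactly. Their poses are not given: they have to be found in the camera images.
- good_center (a point): centre (half-way up) of the loose grey filter cartridge with the green tag on its top, a box 60 long (its x) x 36 wide (its y) x 44 mm high, about 70 g, standing upright on the bench. Its z axis is up. Grip it across the 36 mm width, in its upper half so that the fingertips stay clear of the nest's corners.
- spent_center (a point): the same for the loose cartridge with the red tag on its top: same size, mass and axes.
- green_nest: green nest fixed to the bench: plate 80 (x) x 56 (y) x 4 mm with four L-shaped corner stops, tops 12 mm above the bench, round a pocket 68 x 44 mm. Origin: centre of the underside, on the bench; z up. A seated cartridge lies along the nest's x (either way round), centre 26 mm above the bench, 4 mm play each side; the long sides are open for 34 mm between the stops. The nests may change places.
- red_nest: red nest: as the green nest, in red.
- caddy: oval white food-scrap caddy, fixed to the bench, 240 long (x) x 170 wide (y), flat lid top 160 mm above the bench. Origin: centre of its underside. It stands turned by up to about 20 degrees; its -x side faces roughly to the robot. On the lid two grey rails along its x, tops 168 mm above the bench, guide the blue vent slide.
- vent_grip (a point): centre of the upright square blue post on the vent slide: 20 x 20 mm, from 166 to 212 mm above the bench, this point at 189 mm. Axes as the caddy's. A white line runs up the post and across the slide plate through this point. The blue plate under it is 50 mm wide, its top 166 mm above the bench. The post can be gripped from above with fingers along or across the slide.
- vent_mark (a point): point midway between the two orange clips on the rails, raised to the post's mid height (189 mm above the bench); axes as the caddy's. The post's middle must be brought to this x, 30 to 60 mm from closed in the caddy's -x direction. The clips' tops are 171 mm above the bench, 31 mm either side of the slide's middle.
- vent_slide (a joint): how far the slide is pulled out, m: 0 is closed (as it starts), it grows as it is pulled in the caddy's -x direction, end stop at 0.075. A spring pulls it shut: about 3.6 N when closed, rising 1.2 N per 10 mm (7 to 11 N at the mark).
- jar: glass storage jar with a hinged wire-clamp lid, 96 mm diameter, 137 mm high, loose; leave alone. Origin: centre of its underside.
- spoon: stainless spoon, 180 mm long, lying on the bench; leave alone. Origin: its middle, on the bench.
- dustpan: grey plastic dustpan set upright with its handle up, 210 mm wide, 250 mm high, loose; leave alone. Origin: centre of its underside.
- mug: blue mug, 80 mm diameter, 90 mm high, loose; leave alone. Origin: centre of its underside.
- soap: amber bottle of dish soap, 60 mm diameter, 170 mm high, loose; leave alone. Origin: centre of its underside.
Mind the look-alikes: they are no part of the job. What is shaped like the part that bears good_center but yellow is not meant.

How it is judged:
By the outcome, as a careful person would: the job done as asked, in the order asked, and still so for the second after the job is handed in, while the arm keeps its last pose, push and grip.
It also fails if it takes over 64 s, if anything falls off the work surface, if the arm or the gripper's body presses on something with over 40 N, if the wrist force passes 120 N, or if a joint passes its speed limit or range.

ROBOT

A 6-joint arm with a two-finger parallel gripper is mounted at the origin on the work surface. World frame = base frame: x ahead of the robot, y to its left, z up, the work surface at z = 0. Lengths are in m, angles in degrees, forces in N, time in s.
With the tool pointing down it reaches from about 0.35 to 0.875 m from the base axis. Payload 15.5 kg.
Tool frame: the origin (TCP) lies midway between the tips of the shut fingers; the grasp point (between the pads) lies bot.grip_depth behind it (bot.grip_depth is the distance from the TCP to the grasp point, in m); z points along the fingers, y is the line along which they close (so a half turn about z gives the same grasp; the last joint's range is limited). The gripper opens to 85 mm and grips with 20 to 120 N. Pads are 22 mm wide; open, the fingers measure 114 mm over their backs; the gripper's body (76 mm by 85 mm) begins 54 mm behind the grasp point. The pads swing forward as they close: fully open they stand 13 mm farther back than shut.
Start: joints at [60.132, 28.281, 77.091, -0, 74.628, -5.472], TCP at [0.258, 0.569, 0.231] pointing down, gripper open.
Joint ranges: [-166.48, 166.48], [-47.26, 123.95], [12.59, 153.08], [-70.14, 250.14], [6.76, 159.57], [-176.63, 176.63]. Speed limits (degrees/s): [108.29, 108.29, 147.25, 172.46, 172.46, 172.46].

INTERFACE

Orientations are given as a 3x3 rotation matrix whose columns are the frame's x, y, z axes.
In Python, from plant import bot gives the robot as it stands.
- The arm moves only by the tool carry_out, never from a script. Its argument "deltas" is one flat list of numbers, 7 for each row, row after row: the shift along the tool's x, y, z in mm, then the turn, a rotation vector about the tool's x, y, z in degrees, then the finger opening in mm, from 0 to 85.4. In form: [dx, dy, dz, rx, ry, rz, fingers, dx, dy, dz, rx, ry, rz, fingers, ...]. A call has 1 to 10 rows; each row shifts and turns the commanded pose from where the row before left it, along the tool's axes as they then stand; what a row does not reach is not made up. A row lasts 1/8 s, in which the tool goes at most 62.5 mm and 10.7 degrees, less where a joint would pass 70% of its speed; a pose out of reach is approached as far as the arm can. A call is refused whole if a number of a shift passes 62.5 or a number of a turn 10.7, either way. A call with a gripper value outside its range is refused whole. The fingers move at their own pace and stop on an object; "squeeze" is the grip in N (left out, the last holds). Time passes only in rows, so rows that do not move let the fingers close. It gives the time, the measured TCP pose, the force, the opening and the grip force at its end, in the units of the state.
- bot.state(): the state, without advancing time (a new reading comes with each control period).
- bot.grab_frame(name): name is "scene" or "side" or "wrist"; returns a dict with "image" (480x640x3 uint8, red, green, blue), "z_map" (480x640 float32, m along the optical axis (not along the pixel's ray), 0 where there is no reading), "K" (3x3 intrinsics, pixels), "dist" ([k1, k2, p1, p2, k3] as OpenCV has them; the pictures are not rectified), "R" (3x3) and "t" (3): a world point X has camera coordinates R X + t; the wrist camera has in their place "T_tool_cam" (4x4, takes a point from camera to tool coordinates, whose origin is the TCP and whose axes are the flange's). Camera axes: x right, y down, z forward; pixel columns grow to the right and rows downward; lengths in m; the calibration is good to about 2 mm. A picture is of the moment at which its call begins: read the wrist's pose just before it.
- bot.finish_job(): hands the job in; it is judged then, once.
The state is a dict: "time_s": time; "joints": joint angles; "qvel": joint speeds; "effort": joint torques, N m; "eef_pos": TCP position; "ee_rot": TCP orientation; "wrist_force": force on the tool from outside, world axes, zero at the start; "ft_torque": the same for the moment, N m; "opening": finger opening in m; "finger_force": force on a finger pad.
Only numpy, scipy, OpenCV 4.12 (cv2) and the standard library are available. Lean on these libraries where they do the work, as an engineer would, in place of code of your own. Each camera call takes 0.05 s, during which the arm holds its last target. There are 200 camera calls.

## Working session

There is one attempt and no reset: what is moved stays moved. The work goes in short steps, Python scripts to look and compute and a tool call to move; the robot and the scene stay as the last step left them, time stands still between calls to the robot, and variables do not carry over. Pictures are saved under pics/ and viewed, at most 10 in all, crops included, and the job is handed in when it is done.

Besides the shell and the picture viewer there is one more tool, called after ">>>" in YAML: its name, and indented under it one key for each argument. carry_out: Moves the arm, as the interface text tells. Its arguments: {"type":"object","properties":{"deltas":{"type":"array"},"squeeze":{"type":"number"}},"required":["deltas"]}

```bash
ls; mkdir -p pics
cat > h.py <<'E'
import numpy as np, cv2, pickle
from plant import bot
def snap(n):
    s=bot.state(); f=bot.grab_frame(n); f['s']=s
    if n=='wrist':
        T=np.eye(4);T[:3,:3]=s['ee_rot'];T[:3,3]=s['eef_pos'];f['C']=T@np.array(f['T_tool_cam'])
    else:
        T=np.eye(4);T[:3,:3]=f['R'];T[:3,3]=f['t'];f['C']=np.linalg.inv(T)
    pickle.dump(f,open(f'{n}.pkl','wb'));return f
def load(n): return pickle.load(open(f'{n}.pkl','rb'))
def plane(f,uv,z):
    p=cv2.undistortPoints(np.array(uv,float).reshape(-1,1,2),np.array(f['K']),np.array(f['dist'],float)).reshape(-1,2)
    d=np.c_[p,np.ones(len(p))]@f['C'][:3,:3].T; o=f['C'][:3,3]
    return o+d*((z-o[2])/d[:,2])[:,None]
def deproj(f):
    # world xyz of every pixel
    v,u=np.mgrid[:480,:640]
    p=cv2.undistortPoints(np.stack([u,v],-1).reshape(-1,1,2).astype(float),np.array(f['K']),np.array(f['dist'],float)).reshape(480,640,2)
    z=f['z_map'][...,None]
    c=np.concatenate([p*z,z],-1)
    return c@f['C'][:3,:3].T+f['C'][:3,3]
def save(img,name): cv2.imwrite('pics/'+name,cv2.cvtColor(img,cv2.COLOR_RGB2BGR))
E
python3 - <<'E'
from h import *
print(bot.state(),bot.grip_depth)
for n in('scene','side','wrist'):
    f=snap(n); save(f['image'],n+'0.png'); print(n,f['C'].round(3).tolist(),f['K'])
E
```

```text
pics
{'time_s': 0.0, 'joints': array([ 6.01327287e+01,  2.83149839e+01,  7.71291424e+01, -5.88720426e-04,
        7.46265435e+01, -5.47084134e+00]), 'qvel': array([ 0.05587192,  0.08681073,  0.01048661,  0.05486149, -0.06778717,
        0.01013669]), 'effort': array([ 5.32162536e-03, -8.82200003e+01, -3.83871424e+01,  3.74231704e-04,
        1.02336193e-02, -3.56108274e-05]), 'eef_pos': array([0.25796194, 0.56887701, 0.23068727]), 'ee_rot': array([[-9.10710494e-01,  4.13044827e-01, -6.05642346e-04],
       [ 4.13045257e-01,  9.10709867e-01, -1.07453272e-03],
       [ 1.07734279e-04, -1.22874592e-03, -9.99999239e-01]]), 'wrist_force': array([-0.09900422,  0.48322989, -0.11757393]), 'ft_torque': array([ 0.00089293, -0.07878972, -0.00610461]), 'finger_force': 0.0, 'opening': 0.08541263092037989} 0.0187
scene [[0.112, 0.801, -0.588, 1.206], [0.994, -0.095, 0.059, -0.058], [-0.009, -0.591, -0.806, 1.004], [0.0, 0.0, 0.0, 1.0]] [[435.55528389   0.         314.49715613]
 [  0.         435.55528389 240.14838793]
 [  0.           0.           1.        ]]
side [[0.753, -0.492, 0.437, 0.049], [-0.658, -0.582, 0.479, -0.586], [0.019, -0.648, -0.761, 1.062], [0.0, 0.0, 0.0, 1.0]] [[468.45096501   0.         321.36126199]
 [  0.         468.45096501 236.08417195]
 [  0.           0.           1.        ]]
wrist [[0.413, 0.88, 0.235, 0.198], [0.911, -0.398, -0.108, 0.595], [-0.002, 0.258, -0.966, 0.373], [0.0, 0.0, 0.0, 1.0]] [[388.99646717   0.         321.40836551]
 [  0.         388.99646717 230.73798452]
 [  0.           0.           1.        ]]
```

View pics/scene0.png

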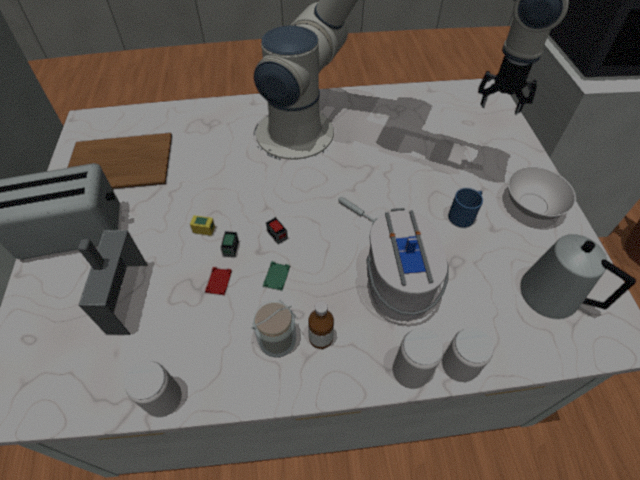

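View pics/side0.png

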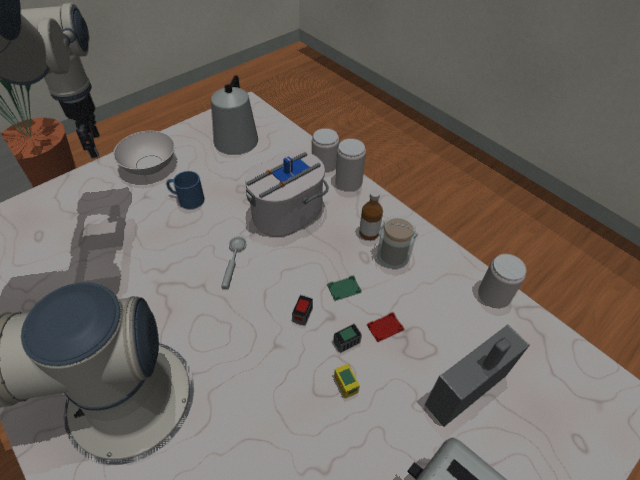

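Scene view candidates: a yellow-bodied cartridge with a green tag at (203,225), a grey one with a green tag at (230,243), and a grey one with a red tag at (277,230). The nests are red at (218,281) and green at (277,275). The grey green-tagged one at (230,243) fits, since yellow is excluded. The caddy with its blue slide is at (408,250). I'll confirm the pick in a crop and measure.

```bash
cat > m.py <<'E'
from h import *
def mask(f,kind):
    h,s,v=[c.astype(int) for c in cv2.split(cv2.cvtColor(f['image'],cv2.COLOR_RGB2HSV))]
    ok=(s>110)&(v>35)
    if kind=='red': m=ok&((h<8)|(h>172))&(s>150)
    if kind=='green': m=ok&(h>60)&(h<95)&(s>90)
    if kind=='yellow': m=ok&(h>20)&(h<35)&(v>90)
    if kind=='blue': m=ok&(h>105)&(h<125)&(s>170)
    if kind=='orange': m=ok&(h>8)&(h<20)&(s>170)
    return m.astype(np.uint8)
def blobs(f,kind,P,mina=15):
    n,l,st,c=cv2.connectedComponentsWithStats(mask(f,kind))
    for i in range(1,n):
        if st[i,4]<mina: continue
        v,u=np.nonzero(l==i); w=P[v,u]; z=np.median(w[:,2])
        if not(0<np.median(w[:,0])<1 and abs(np.median(w[:,1]))<.7): continue
        q=plane(f,np.c_[u,v],z)[:,:2]
        r=cv2.minAreaRect((q*1000).astype(np.float32))
        print(kind,'px',c[i].round(0),st[i,4],'z',round(z,4),'mean',q.mean(0).round(4),'rect',np.round(r[0],1),np.round(r[1],1),round(r[2],1))
if __name__=='__main__':
    for n in('scene','side'):
        f=load(n);P=deproj(f);print(n)
        for k in('red','green','yellow','blue','orange'): blobs(f,k,P,6 if k=='orange' else 15)
E
python3 m.py
python3 - <<'E'
from h import *
a=load('scene')['image'][200:300,180:310]; b=load('side')['image'][265:405,280:420]
save(np.hstack([cv2.resize(a,(400,308),interpolation=2),cv2.resize(b,(400,308),interpolation=2)]),'crop1.png')
E
```

```text
scene
red px [276. 226.] 103 z 0.0451 mean [ 0.4434 -0.0904] rect [442.6 -91. ] [39.2 25.8] 33.2
red px [282. 236.] 17 z 0.0315 mean [ 0.4704 -0.0756] rect [469.9 -75.2] [ 6.4 23.5] 34.1
red px [218. 281.] 441 z 0.005 mean [ 0.5813 -0.2561] rect [ 580.3 -256.1] [50.4 74.9] 75.2
yellow px [201. 222.] 117 z 0.0445 mean [ 0.4063 -0.3005] rect [ 403.6 -301.1] [58.6 35.9] 73.6
blue px [402. 243.] 83 z 0.1655 mean [0.6276 0.2079] rect [630.1 208.4] [22.6 29.2] 83.2
blue px [412. 259.] 492 z 0.1655 mean [0.674  0.2216] rect [666.3 220.9] [48.  85.9] 87.5
orange px [321. 323.] 181 z 0.1168 mean [ 0.7883 -0.0035] rect [790.7  -5.6] [51.4 46. ] 83.3
orange px [311. 327.] 6 z 0.1043 mean [ 0.7882 -0.0276] rect [788.4 -27.3] [10.   2.1] 10.9
side
red px [302. 305.] 133 z 0.0452 mean [ 0.4446 -0.0877] rect [444.6 -87.3] [36.  27.4] 29.8
red px [385. 327.] 564 z 0.0056 mean [ 0.5797 -0.2556] rect [ 580.4 -255. ] [54.6 80.1] 75.5
red px [298. 318.] 17 z 0.0297 mean [ 0.4188 -0.1025] rect [ 418.8 -102.5] [ 5.4 18.4] 28.8
green px [333. 290.] 19 z 0.0046 mean [ 0.5538 -0.0852] rect [552.8 -85.1] [22.6 19. ] 47.7
green px [350. 290.] 21 z 0.004 mean [ 0.5913 -0.1141] rect [ 589.1 -114.2] [27.  12.4] 18.4
green px [341. 294.] 19 z 0.0038 mean [ 0.5639 -0.1071] rect [ 563.2 -106.7] [21.8 16. ] 56.7
yellow px [346. 378.] 221 z 0.0452 mean [ 0.398 -0.302] rect [ 398.6 -301.1] [59.5 37.4] 72.1
blue px [283. 171.] 193 z 0.1677 mean [0.6379 0.229 ] rect [648.6 231.2] [86.3 51.3] 22.5
blue px [297. 166.] 169 z 0.1667 mean [0.6847 0.2211] rect [683.  228.7] [57.8 50.8] 87.0
orange px [282. 184.] 8 z 0.1721 mean [0.6012 0.1867] rect [601.5 186.7] [11.5  4.5] 85.9
orange px [371. 212.] 106 z 0.1137 mean [ 0.7582 -0.0128] rect [757.8 -14.3] [42.1 47. ] 49.9
orange px [374. 219.] 8 z 0.0989 mean [ 0.7577 -0.0277] rect [756.9 -27.5] [20.9  8.1] 19.5
```

View pics/crop1.png

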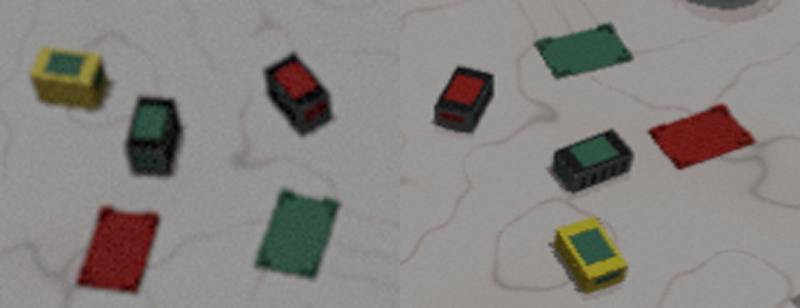

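The crop confirms it: the grey body with the green tag is the good cartridge (left crop, 152,135), the yellow one (68,75) is the decoy, and the grey red-tagged one is at (298,90). The green mask was too strict, so I'll loosen it and plan a wrist look.

```bash
sed -i "s/ if kind=='green'.*/ if kind=='green': m=(v>25)\&(h>65)\&(h<95)\&(s>75)/" m.py
python3 - <<'E'
from m import *
for n in('scene','side'):
    f=load(n);P=deproj(f);print(n); blobs(f,'green',P,20)
s=bot.state(); R=s['ee_rot']; 
f=load('wrist'); print('Ttc',np.round(f['T_tool_cam'],3).tolist())
# go to view point
for tgt in([.48,-.16,.30],):
    print(R.T@(np.array(tgt)-s['eef_pos'])*1000)
E
```

```text
scene
green px [201. 220.] 46 z 0.0457 mean [ 0.3993 -0.3022] rect [ 399.4 -302.2] [24.9 18.2] 77.9
green px [229. 239.] 116 z 0.0453 mean [ 0.4759 -0.2221] rect [ 475.3 -222.2] [27.  41.1] 76.7
green px [276. 276.] 449 z 0.0042 mean [ 0.5823 -0.1004] rect [580.9 -99.8] [51.8 77.1] 69.5
side
green px [344. 288.] 468 z 0.0047 mean [ 0.5812 -0.0988] rect [582.4 -97.7] [55.5 78.3] 70.3
green px [347. 333.] 159 z 0.0468 mean [ 0.4765 -0.2212] rect [ 476.1 -221.5] [29.2 36.1] 77.8
green px [347. 377.] 132 z 0.0466 mean [ 0.3999 -0.3005] rect [ 400.  -300.4] [31.1 22.1] 72.9
Ttc [[0.0, -0.966, -0.259, 0.065], [1.0, 0.001, -0.0, -0.001], [0.0, -0.259, 0.966, -0.142], [0.0, 0.0, 0.0, 1.0]]
[-503.23543661 -572.24633628  -68.68286295]
```

>>> carry_out:
  deltas: [-26, -29, -1, 0, 0, 0, 85, -26, -29, -1, 0, 0, 0, 85, -26, -29, -1, 0, 0, 0, 85, -26, -29, -1, 0, 0, 0, 85, -26, -29, -1, 0, 0, 0, 85, -26, -29, -1, 0, 0, 0, 85, -26, -29, -1, 0, 0, 0, 85, -26, -29, -1, 0, 0, 0, 85, -26, -29, -1, 0, 0, 0, 85, -26, -29, -1, 0, 0, 0, 85]

```text
time_s: 1.4
eef_pos: [0.3753, 0.1965, 0.2413]
ee_rot: [[-0.911, 0.413, -0.0], [0.413, 0.911, -0.0], [0.0, -0.0, -1.0]]
wrist_force: [0.3, 0.1, 0.2]
opening: 0.0847
finger_force: 0.0
```

>>> carry_out:
  deltas: [-26, -29, -1, 0, 0, 0, 85, -26, -29, -1, 0, 0, 0, 85, -26, -29, -1, 0, 0, 0, 85, -26, -29, -1, 0, 0, 0, 85, -26, -29, -1, 0, 0, 0, 85, -26, -29, -1, 0, 0, 0, 85, -26, -29, -1, 0, 0, 0, 85, -26, -29, -1, 0, 0, -4, 85, -26, -29, -1, 0, 0, -4, 85, 0, 0, 0, 0, 0, -4, 85]

```text
time_s: 2.65
eef_pos: [0.4838, -0.1381, 0.2501]
ee_rot: [[-0.977, 0.215, 0.0], [0.215, 0.977, -0.0], [-0.0, -0.0, -1.0]]
wrist_force: [-0.3, -0.1, 0.3]
opening: 0.0847
finger_force: 0.0
```

Run:
```python
from m import *
f=snap('wrist'); s=f['s']; print(s['time_s'],s['eef_pos'],s['ee_rot'].round(3).tolist(),s['joints'].round(0)); P=deproj(f)
for k in('red','green'): blobs(f,k,P,150)
save(f['image'],'w1.png')
```

```text
2.65 [ 0.48382203 -0.13805515  0.25008529] [[-0.977, 0.215, 0.0], [0.215, 0.977, -0.0], [-0.0, -0.0, -1.0]] [ -23.   17.   92.   -0.   70. -100.]
red px [367. 145.] 1198 z 0.0447 mean [ 0.443  -0.0894] rect [443.2 -89.4] [34.5 26.5] 30.0
red px [237. 301.] 3314 z 0.0035 mean [ 0.5793 -0.2548] rect [ 581.2 -255.9] [55.3 83.1] 75.2
green px [126. 151.] 989 z 0.0447 mean [ 0.4    -0.3014] rect [ 400.  -301.7] [33.2 25.1] 72.8
green px [232. 212.] 1088 z 0.0445 mean [ 0.4761 -0.2223] rect [ 476.2 -222.4] [27.1 34.8] 77.6
green px [377. 273.] 3556 z 0.0034 mean [ 0.58   -0.0994] rect [582.  -99.7] [55.7 81.5] 70.1
```

View pics/w1.png

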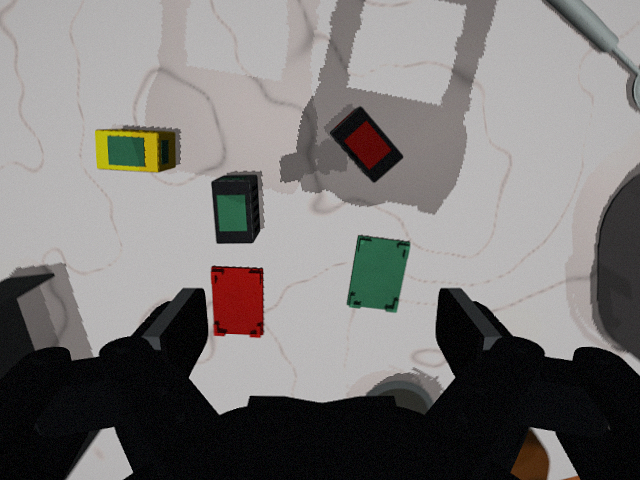

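The wrist view agrees with the fixed cameras: good cartridge at (232,212), red-tagged (367,145), red nest (237,301), green nest (377,273). The tool is already aligned with the good cartridge, so I'll descend and grip.

>>> carry_out:
  deltas: [-4, -28, 20, 0, 0, 0, 70, -4, -28, 20, 0, 0, 0, 70, -3, -28, 20, 0, 0, 0, 70, 0, 0, 40, 0, 0, 0, 70, 0, 0, 40, 0, 0, 0, 70, 0, 0, 40, 0, 0, 0, 70, 0, 0, 30, 0, 0, 0, 70, 0, 0, 17, 0, 0, 0, 70, 0, 0, 10, 0, 0, 0, 70, 0, 0, 0, 0, 0, 0, 70]
  squeeze: 40

```text
time_s: 3.95
eef_pos: [0.4756, -0.2199, 0.0131]
ee_rot: [[-0.977, 0.215, -0.001], [0.215, 0.977, 0.0], [0.001, 0.0, -1.0]]
wrist_force: [0.4, -0.1, -0.2]
opening: 0.0701
finger_force: 0.0
```

>>> carry_out:
  deltas: [0, 0, 0, 0, 0, 0, 25, 0, 0, 0, 0, 0, 0, 25, 0, 0, 0, 0, 0, 0, 25, 0, 0, 0, 0, 0, 0, 25, 0, 0, 0, 0, 0, 0, 25]

```text
time_s: 4.58
eef_pos: [0.4761, -0.2203, 0.0141]
ee_rot: [[-0.977, 0.215, 0.001], [0.215, 0.977, -0.001], [-0.001, -0.0, -1.0]]
wrist_force: [-0.6, 0.4, 7.2]
opening: 0.0353
finger_force: 40.4
```

>>> carry_out:
  deltas: [0, 0, -20, 0, 0, 0, 25, 0, 0, -40, 0, 0, 0, 25, -19, 35, 0, 0, 0, 0, 25, -19, 35, 0, 0, 0, 0, 25, -19, 35, 0, 0, 0, 0, 25, -20, 35, 0, 0, 0, 0, 25, 0, 0, 0, 0, 0, 7.5, 25, 0, 0, 0, 0, 0, 0, 25, 0, 0, 0, 0, 0, 0, 25]

```text
time_s: 5.7
eef_pos: [0.5807, -0.1003, 0.0735]
ee_rot: [[-0.941, 0.338, 0.0], [0.338, 0.941, -0.0], [-0.0, -0.0, -1.0]]
wrist_force: [0.6, -0.9, -1.0]
opening: 0.0356
finger_force: 40.2
```

Run:
```python
from m import *
f=snap('wrist'); s=f['s']; print(s['time_s'],s['eef_pos'],s['ee_rot'].round(3).tolist(),s['joints'].round(0),s['opening'],s['wrist_force']); P=deproj(f)
for k in('red','green'): blobs(f,k,P,150)
e=np.array([.582,-.0997,0])-s['eef_pos'];print((s['ee_rot'].T@e*1000).round(1))
```

```text
5.7 [ 0.58072549 -0.10028182  0.0735038 ] [[-0.941, 0.338, 0.0], [0.338, 0.941, -0.0], [-0.0, -0.0, -1.0]] [-16.  36.  91.  -0.  52. -86.] 0.03561669253925906 [ 0.63355033 -0.91972487 -0.99459053]
red px [245.   4.] 154 z 0.0447 mean [ 0.4618 -0.0918] rect [462.3 -92.4] [9.4 4.3] 69.0
red px [294.  18.] 436 z 0.0312 mean [ 0.4705 -0.0752] rect [470.4 -75.2] [ 4.  21.7] 29.9
red px [ 85. 310.] 8150 z 0.0036 mean [ 0.5713 -0.2548] rect [ 579.8 -257.4] [62.6 81.2] 75.4
green px [326. 198.] 4291 z 0.0036 mean [ 0.5557 -0.0899] rect [560.8 -92.3] [55.4 35.2] 69.6
green px [321. 237.] 922 z 0.0908 mean [ 0.5523 -0.0915] rect [552.1 -91.4] [23.1  4.9] 70.3
green px [321. 336.] 7635 z 0.104 mean [ 0.5803 -0.1015] rect [ 581.  -101.8] [26.4 34.1] 70.3
[-1.   1.  73.5]
```

>>> carry_out:
  deltas: [-0.5, 1.5, 20, 0, 0, 0, 25, 0, 0, 20, 0, 0, 0, 25, 0, 0, 10, 0, 0, 0, 25, 0, 0, 5, 0, 0, 0, 25, 0, 0, 1, 0, 0, 0, 25, 0, 0, 0, 0, 0, 0, 25, 0, 0, 0, 0, 0, 0, 25]

```text
time_s: 6.62
eef_pos: [0.5821, -0.0989, 0.018]
ee_rot: [[-0.94, 0.34, 0.001], [0.34, 0.94, -0.0], [-0.001, -0.0, -1.0]]
wrist_force: [-2.2, -1.0, 6.7]
opening: 0.0357
finger_force: 41.1
```

>>> carry_out:
  deltas: [0, 0, 0, 0, 0, 0, 60, 0, 0, 0, 0, 0, 0, 60, 0, 0, 0, 0, 0, 0, 60, 0, 0, -40, 0, 0, 0, 65, 0, 0, -50, 0, 0, 0, 70, 0, 0, -50, 0, 0, 0, 70, 0, 0, -50, 0, 0, 0, 70, 0, 0, 0, 0, 0, 0, 70]

```text
time_s: 7.62
eef_pos: [0.5839, -0.0992, 0.2111]
ee_rot: [[-0.94, 0.34, 0.007], [0.34, 0.94, -0.002], [-0.007, 0.001, -1.0]]
wrist_force: [-0.5, 0.2, -1.0]
opening: 0.0698
finger_force: 0.0
```

Run:
```python
from m import *
f=snap('wrist'); s=f['s']; print(s['time_s'],s['eef_pos'],s['ee_rot'].round(3).tolist(),s['joints'].round(0),s['opening']); P=deproj(f)
for k in('red','green'): blobs(f,k,P,150)
save(f['image'],'w2.png')
e=np.array([.4432,-.0894,0.013])-s['eef_pos'];print((s['ee_rot'].T@e*1000).round(1))
```

```text
7.625 [ 0.58385595 -0.09915802  0.21112429] [[-0.94, 0.34, 0.007], [0.34, 0.94, -0.002], [-0.007, 0.001, -1.0]] [-15.  27.  84.   0.  69. -86.] 0.06982594611929784
red px [271.  29.] 1763 z 0.0447 mean [ 0.4432 -0.0894] rect [443.3 -89.4] [34.6 26.6] 29.8
red px [168. 249.] 4458 z 0.0035 mean [ 0.5788 -0.2549] rect [ 580.1 -256.3] [58.6 80.8] 75.5
green px [13. 83.] 884 z 0.0448 mean [ 0.4013 -0.2971] rect [ 400.6 -298.1] [27.3 25.4] 73.3
green px [321. 185.] 1965 z 0.0036 mean [ 0.5711 -0.0961] rect [ 581.6 -100. ] [55.2 79.8] 69.7
green px [321. 208.] 1411 z 0.0485 mean [ 0.582  -0.1002] rect [ 582.3 -100.3] [25.9 34.3] 70.1
[136.9 -38.8 197.2]
```

View pics/w2.png

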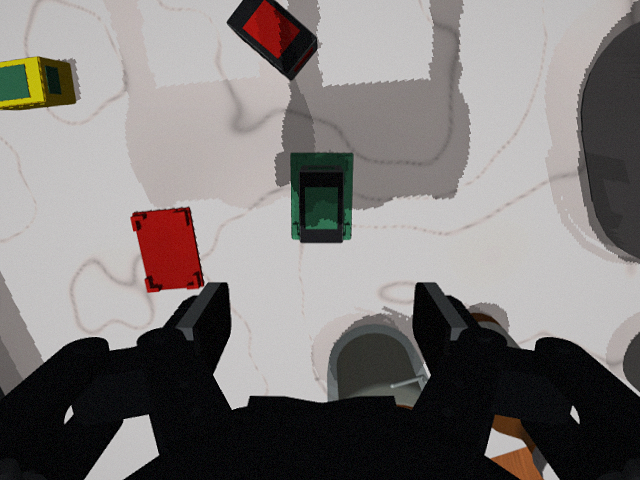

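The green cartridge is seated: its tag stands at 48.5 mm, centred on the nest within 1 mm (px 321,208). The red-tagged one is at (271,29) and next.

>>> carry_out:
  deltas: [34, -10, 15, 0, 0, 0, 70, 34, -10, 15, 0, 0, 0, 70, 34, -10, 15, 0, 0, 0, 70, 34, -9, 15, 0, 0, 0, 70, 0, 0, 0, 0, 0, -10, 70, 0, 0, 0, 0, 0, -10, 70, 0, 0, 0, 0, 0, -10, 70, 0, 0, 0, 0, 0, -10, 70, 0, 0, 0, 0, 0, -10, 70, 0, 0, 0, 0, 0, 0, 70]

```text
time_s: 8.93
eef_pos: [0.4401, -0.0889, 0.1463]
ee_rot: [[-0.866, -0.501, -0.002], [-0.501, 0.866, 0.001], [0.001, 0.001, -1.0]]
wrist_force: [0.2, -0.2, -1.0]
opening: 0.0697
finger_force: 0.0
```

Run:
```python
from m import *
f=snap('wrist'); s=f['s']; print(s['time_s'],s['eef_pos'],s['ee_rot'].round(3).tolist(),s['joints'].round(0),s['opening']); P=deproj(f)
blobs(f,'red',P,150)
e=np.array([.4432,-.0894,0.013])-s['eef_pos'];print((s['ee_rot'].T@e*1000).round(1))
```

```text
8.925 [ 0.44007082 -0.08886613  0.1463127 ] [[-0.866, -0.501, -0.002], [-0.501, 0.866, 0.001], [0.001, 0.001, -1.0]] [ -19.   21.  107.   -0.   52. -139.] 0.06966460187132954
red px [ 59. 262.] 5824 z 0.0035 mean [ 0.5787 -0.2555] rect [ 581.7 -256.8] [56.9 86.9] 75.3
red px [319. 236.] 2034 z 0.0446 mean [ 0.4432 -0.0895] rect [443.4 -89.3] [33.8 25.8] 30.1
[ -2.6  -2.2 133.3]
```

>>> carry_out:
  deltas: [-2.5, -2, 40, 0, 0, 0, 70, 0, 0, 40, 0, 0, 0, 70, 0, 0, 30, 0, 0, 0, 70, 0, 0, 15, 0, 0, 0, 70, 0, 0, 8, 0, 0, 0, 70, 0, 0, 0, 0, 0, 0, 25, 0, 0, 0, 0, 0, 0, 25, 0, 0, 0, 0, 0, 0, 25, 0, 0, 0, 0, 0, 0, 25, 0, 0, 0, 0, 0, 0, 25]

```text
time_s: 10.22
eef_pos: [0.4443, -0.0897, 0.0149]
ee_rot: [[-0.865, -0.501, 0.001], [-0.501, 0.865, -0.0], [-0.001, -0.001, -1.0]]
wrist_force: [-0.8, 0.6, 8.4]
opening: 0.0352
finger_force: 41.0
```

>>> carry_out:
  deltas: [0, 0, -20, 0, 0, 0, 25, 0, 0, -40, 0, 0, 0, 25, -7, -42.5, 0, 0, 0, 0, 25, -7, -42.5, 0, 0, 0, 0, 25, -7, -42.5, 0, 0, 0, 0, 25, -7, -42.5, 0, 0, 0, 0, 25, -7, -42.5, 0, 0, 0, 0, 25, 0, 0, 0, 0, 0, 9, 25, 0, 0, 0, 0, 0, 9, 25, 0, 0, 0, 0, 0, 9, 25]

```text
time_s: 11.48
eef_pos: [0.5807, -0.2559, 0.0745]
ee_rot: [[-0.999, -0.049, 0.0], [-0.049, 0.999, -0.0], [-0.0, -0.0, -1.0]]
wrist_force: [-0.2, -0.9, -0.5]
opening: 0.0357
finger_force: 40.3
```

>>> carry_out:
  deltas: [0, 0, 0, 0, 0, 9, 25, 0, 0, 0, 0, 0, 9, 25, 0, 0, 0, 0, 0, 0, 25, 0, 0, 0, 0, 0, 0, 25]

```text
time_s: 11.98
eef_pos: [0.5808, -0.2558, 0.0744]
ee_rot: [[-0.967, 0.254, 0.0], [0.254, 0.967, -0.0], [-0.0, -0.0, -1.0]]
wrist_force: [0.4, -0.2, -0.3]
opening: 0.0355
finger_force: 40.3
```

Run:
```python
from m import *
f=snap('wrist'); s=f['s']; print(s['time_s'],s['eef_pos'],s['ee_rot'].round(3).tolist(),s['joints'].round(0),s['opening'],s['wrist_force']); P=deproj(f)
blobs(f,'red',P,150)
e=np.array([.581,-.2562,0.0175])-s['eef_pos'];print((s['ee_rot'].T@e*1000).round(1))
```

```text
11.975 [ 0.58083931 -0.25583865  0.07443647] [[-0.967, 0.254, 0.0], [0.254, 0.967, -0.0], [-0.0, -0.0, -1.0]] [ -29.   39.   84.   -0.   57. -104.] 0.03553294290210537 [ 0.43836342 -0.17779067 -0.3346733 ]
red px [324. 196.] 4510 z 0.0036 mean [ 0.5537 -0.2489] rect [ 558.4 -250.4] [55.4 34.6] 75.3
red px [321. 236.] 913 z 0.0907 mean [ 0.5515 -0.2497] rect [ 551.5 -249.7] [23.   4.9] 76.2
red px [321. 334.] 7517 z 0.1041 mean [ 0.5804 -0.2571] rect [ 581.2 -257.3] [26.3 34.2] 75.4
[-0.2 -0.3 56.9]
```

>>> carry_out:
  deltas: [0, 0.5, 20, 0, 0, 0, 25, 0, 0, 20, 0, 0, 0, 25, 0, 0, 10, 0, 0, 0, 25, 0, 0, 5, 0, 0, 0, 25, 0, 0, 1, 0, 0, 0, 25, 0, 0, 0, 0, 0, 0, 25, 0, 0, 0, 0, 0, 0, 25]

```text
time_s: 12.9
eef_pos: [0.5813, -0.2555, 0.0189]
ee_rot: [[-0.966, 0.257, 0.001], [0.257, 0.966, -0.0], [-0.001, -0.0, -1.0]]
wrist_force: [-1.8, 0.6, 6.1]
opening: 0.0354
finger_force: 41.2
```

>>> carry_out:
  deltas: [0, 0, 0, 0, 0, 0, 60, 0, 0, 0, 0, 0, 0, 60, 0, 0, 0, 0, 0, 0, 60, 0, 0, -40, 0, 0, 0, 65, 0, 0, -50, 0, 0, 0, 70, 0, 0, -50, 0, 0, 0, 70, 0, 0, -50, 0, 0, 0, 70, 0, 0, -50, 0, 0, 0, 70, 0, 0, -40, 0, 0, 0, 70, 0, 0, 0, 0, 0, 0, 70]

```text
time_s: 14.15
eef_pos: [0.5821, -0.256, 0.3017]
ee_rot: [[-0.966, 0.257, 0.005], [0.257, 0.966, -0.003], [-0.006, -0.001, -1.0]]
wrist_force: [1.3, -0.5, -0.1]
opening: 0.0701
finger_force: 0.0
```

Run:
```python
from m import *
f=snap('wrist'); s=f['s']; print(s['time_s'],s['eef_pos'],s['ee_rot'].round(3).tolist(),s['joints'].round(0),s['opening']); P=deproj(f)
for k in('red','green'): blobs(f,k,P,150)
# move to view caddy (approx post .63,.215): hover
e=np.array([.60,.20,.34])-s['eef_pos'];print((s['ee_rot'].T@e*1000).round(1))
g=load('scene'); save(cv2.resize(g['image'][195:315,350:470],(600,600),interpolation=2),'caddy.png')
```

```text
14.15 [ 0.58213093 -0.25598553  0.30172711] [[-0.966, 0.257, 0.005], [0.257, 0.966, -0.003], [-0.006, -0.001, -1.0]] [ -29.   26.   70.   -0.   84. -104.] 0.07013696099098335
red px [323. 173.] 1344 z 0.0037 mean [ 0.5694 -0.2525] rect [ 579.8 -255.9] [55.5 77.7] 75.2
red px [322. 190.] 854 z 0.0485 mean [ 0.5811 -0.257 ] rect [ 581.1 -257.4] [25.5 34.3] 75.6
green px [228.  20.] 965 z 0.0447 mean [ 0.3996 -0.3014] rect [ 399.7 -301.6] [32.9 24.6] 73.6
green px [448. 144.] 1157 z 0.0038 mean [ 0.573  -0.1088] rect [581.2 -99.8] [57.1 79.1] 69.4
green px [472. 153.] 887 z 0.0485 mean [ 0.5819 -0.1003] rect [ 582.2 -100.4] [26.9 34.8] 69.9
[ 99.7 445.2 -39.5]
```

View pics/caddy.png

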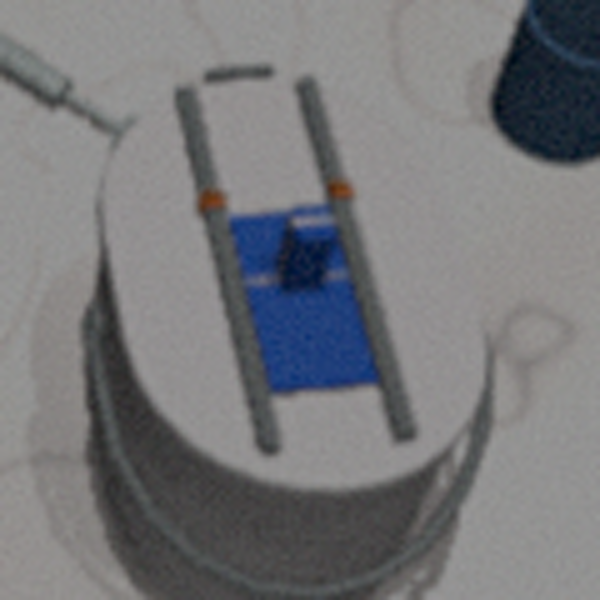

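Both cartridges are seated, tags at 48.5 mm. The crop shows the orange clips at scene (392,235) and (418,232), and the post between the rails behind them. I'll hover over the caddy.

>>> carry_out:
  deltas: [8, 37, -5, 0, 0, 0, 70, 8, 37, -5, 0, 0, 0, 70, 8, 37, -5, 0, 0, 0, 70, 8, 37, -5, 0, 0, 0, 70, 8, 37, -5, 0, 0, 0, 70, 8, 37, -5, 0, 0, 0, 70, 8, 37, -5, 0, 0, 0, 70, 8, 37, -5, 0, 0, 0, 70, 8, 37, 0, 0, 0, 0, 70, 8, 37, 0, 0, 0, 0, 70]

```text
time_s: 15.45
eef_pos: [0.5982, 0.124, 0.3368]
ee_rot: [[-0.966, 0.257, -0.002], [0.257, 0.966, -0.0], [0.002, -0.001, -1.0]]
wrist_force: [0.6, 0.2, -0.0]
opening: 0.0701
finger_force: 0.0
```

>>> carry_out:
  deltas: [8, 37, 0, 0, 0, 0, 70, 8, 37, 0, 0, 0, 0, 70, 0, 0, 0, 0, 0, 0, 70, 0, 0, 0, 0, 0, 0, 70]

```text
time_s: 15.95
eef_pos: [0.602, 0.198, 0.3372]
ee_rot: [[-0.966, 0.257, -0.002], [0.257, 0.966, -0.001], [0.001, -0.001, -1.0]]
wrist_force: [-1.3, -0.9, 1.2]
opening: 0.0699
finger_force: 0.0
```

Run:
```python
from m import *
f=snap('wrist'); s=f['s']; print(s['time_s'],s['eef_pos'],s['ee_rot'].round(3).tolist(),s['joints'].round(0),s['opening']); P=deproj(f)
for k in('blue','orange'): blobs(f,k,P,20)
m=mask(f,'blue')>0; z=P[...,2]
t=m&(z>.205)&(z<.22); q=P[t]; print('post top',t.sum(),q.mean(0),cv2.minAreaRect((q[:,:2]*1000).astype(np.float32)))
t=m&(z>.16)&(z<.17); q=P[t]; print('plate',t.sum(),q.mean(0),cv2.minAreaRect((q[:,:2]*1000).astype(np.float32)))
save(f['image'],'w3.png')
```

```text
15.95 [0.60198504 0.19799306 0.33715684] [[-0.966, 0.257, -0.002], [0.257, 0.966, -0.001], [0.001, -0.001, -1.0]] [ 13.  25.  66.  -0.  89. -62.] 0.06992021031801081
blue px [365. 263.] 5976 z 0.1655 mean [0.6574 0.2206] rect [659.5 220.6] [49.2 99.4] 88.8
orange px [390. 195.] 136 z 0.1703 mean [0.6037 0.2533] rect [603.4 253.3] [11.9  9. ] 89.7
orange px [314. 213.] 131 z 0.1703 mean [0.6023 0.1903] rect [602.2 190.3] [11.9  8.8] 86.7
orange px [217. 374.] 55 z 0.0995 mean [0.7693 0.028 ] rect [770.   27.4] [ 8.1 25.9] 70.4
post top 573 [0.64825899 0.22101446 0.2105712 ] ((649.8150634765625, 221.07870483398438), (20.5100154876709, 20.372827529907227), 0.8135997653007507)
plate 5017 [0.65700005 0.22035151 0.1653536 ] ((659.7045288085938, 220.64529418945312), (49.28431701660156, 99.77669525146484), 88.75910949707031)
```

View pics/w3.png

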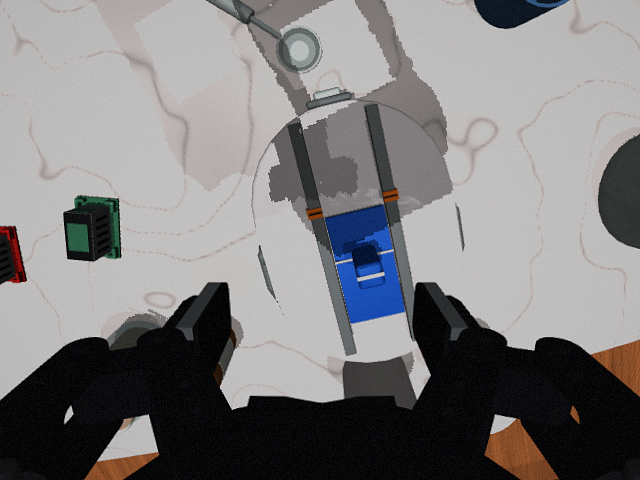

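The wrist view shows the clips at (314,213) and (390,195), and the post at about (370,270). The caddy yaw is about −1.3°, and the mark is at (0.603, 0.222), 47 mm from the post, which is within 30–60. I'll align the fingers along the slide.

>>> carry_out:
  deltas: [-20, 17.5, 0, 0, 0, 0, 70, -20, 17, 0, 0, 0, 0, 70, 0, 0, 0, 0, 0, 9.5, 70, 0, 0, 0, 0, 0, 9.5, 70, 0, 0, 0, 0, 0, 9.5, 70, 0, 0, 0, 0, 0, 9.5, 70, 0, 0, 0, 0, 0, 9.5, 70, 0, 0, 0, 0, 0, 9.5, 70, 0, 0, 0, 0, 0, 9.5, 70, 0, 0, 0, 0, 0, 9.5, 70]

```text
time_s: 17.25
eef_pos: [0.6499, 0.2201, 0.338]
ee_rot: [[0.023, 1.0, -0.0], [1.0, -0.023, -0.0], [-0.0, -0.0, -1.0]]
wrist_force: [0.2, -0.0, 0.4]
opening: 0.0701
finger_force: 0.0
```

>>> carry_out:
  deltas: [0, 0, 0, 0, 0, 0, 70, 0, 0, 0, 0, 0, 0, 70]

```text
time_s: 17.5
eef_pos: [0.6499, 0.2208, 0.3382]
ee_rot: [[0.012, 1.0, -0.0], [1.0, -0.012, -0.0], [-0.0, -0.0, -1.0]]
wrist_force: [-0.9, 0.3, 0.9]
opening: 0.0702
finger_force: 0.0
```

Run:
```python
from m import *
f=snap('wrist'); s=f['s']; print(s['time_s'],s['eef_pos'],s['ee_rot'].round(3).tolist(),s['joints'].round(0),s['opening']); P=deproj(f)
for k in('blue','orange'): blobs(f,k,P,20)
m=mask(f,'blue')>0; z=P[...,2]
t=m&(z>.205)&(z<.22); q=P[t]; print('post top',t.sum(),cv2.minAreaRect((q[:,:2]*1000).astype(np.float32)))
# white line on the plate: unsaturated pixels inside the plate hull
v=f['image'].min(2); r=(z>.160)&(z<.169)&(v>120)&(abs(P[...,0]-.65)<.025)&(abs(P[...,1]-.2215)<.022)
print('line',r.sum(),np.median(P[r],0) if r.sum() else None)
e=np.array([.6498,.2211,.177])-s['eef_pos'];print((s['ee_rot'].T@e*1000).round(1))
```

```text
17.5 [0.64989139 0.220805   0.33817815] [[0.012, 1.0, -0.0], [1.0, -0.012, -0.0], [-0.0, -0.0, -1.0]] [14. 30. 58. -0. 92. 14.] 0.07022315572539643
blue px [297. 206.] 2744 z 0.1656 mean [0.6298 0.2219] rect [629.9 221.7] [49.6 38.5] 89.1
blue px [359. 206.] 4122 z 0.1655 mean [0.6807 0.2206] rect [680.6 220.3] [49.7 58.1] 89.3
orange px [264. 168.] 150 z 0.1701 mean [0.6043 0.2541] rect [604.7 254.1] [12.1  8.7] 87.2
orange px [266. 243.] 110 z 0.1705 mean [0.6029 0.1914] rect [602.8 191.2] [ 7.9 11.7] 1.9
orange px [402. 330.] 116 z 0.0135 mean [0.7558 0.0198] rect [754.5  18.8] [34.1 11.5] 41.2
orange px [416. 378.] 750 z 0.1081 mean [0.7534 0.0127] rect [755.   10.5] [30.5 58.6] 18.6
post top 642 ((650.343505859375, 221.09970092773438), (20.21045684814453, 19.50058937072754), 88.97944641113281)
line 29 [0.65091714 0.23759612 0.16602021]
[ 3.000e-01 -1.000e-01  1.612e+02]
```

>>> carry_out:
  deltas: [0, 0, 40, 0, 0, 0, 70, 0, 0, 40, 0, 0, 0, 70, 0, 0, 40, 0, 0, 0.5, 70, 0, 0, 25, 0, 0, 0, 70, 0, 0, 16, 0, 0, 0, 70, 0, 0, 0, 0, 0, 0, 10, 0, 0, 0, 0, 0, 0, 10, 0, 0, 0, 0, 0, 0, 10, 0, 0, 0, 0, 0, 0, 10, 0, 0, 0, 0, 0, 0, 10]
  squeeze: 60

```text
time_s: 18.8
eef_pos: [0.6507, 0.2216, 0.1787]
ee_rot: [[0.024, 1.0, 0.003], [1.0, -0.024, 0.001], [0.001, 0.003, -1.0]]
wrist_force: [0.6, -1.5, 7.1]
opening: 0.0189
finger_force: 59.3
```

>>> carry_out:
  deltas: [0, -5, -1, 0, 0, 0, 10, 0, -8, 0, 0, 0, 0, 10, 0, -8, 0, 0, 0, 0, 10, 0, -8, 0, 0, 0, 0, 10, 0, -8, 0, 0, 0, 0, 10, 0, -7, 0, 0, 0, 0, 10, 0, -2, 0, 0, 0, 0, 10, 0, 0, 0, 0, 0, 0, 10, 0, 0, 0, 0, 0, 0, 10]

```text
time_s: 19.92
eef_pos: [0.6048, 0.2226, 0.1788]
ee_rot: [[0.024, 1.0, 0.003], [1.0, -0.024, 0.0], [0.0, 0.003, -1.0]]
wrist_force: [9.1, -0.2, -3.4]
opening: 0.0194
finger_force: 59.1
```

Run:
```python
from m import *
f=snap('wrist'); s=f['s']; print(s['time_s'],s['eef_pos'],s['opening'],s['finger_force'],s['wrist_force']); P=deproj(f)
for k in('blue','orange'): blobs(f,k,P,20)
save(cv2.resize(f['image'][60:360,120:520],(800,600),interpolation=2),'w4.png')
g=snap('scene'); Q=deproj(g); blobs(g,'blue',Q,15); h=snap('side'); save(cv2.resize(h['image'][140:240,220:350],(780,600),interpolation=2),'s4.png')
```

```text
19.925 [0.6048342  0.22263469 0.17875234] 0.019393965517325685 59.0798020362854 [ 9.0887778  -0.21805188 -3.37615232]
blue px [277. 275.] 7882 z 0.1658 mean [0.5856 0.2254] rect [584. 216.] [64.3 37.9] 88.5
blue px [392. 276.] 12682 z 0.1656 mean [0.6351 0.224 ] rect [635.  214.7] [64.4 57.9] 88.8
orange px [318. 210.] 574 z 0.1701 mean [0.6042 0.2548] rect [604.2 254.5] [13.3  7.6] 88.6
blue px [397. 228.] 63 z 0.1652 mean [0.5828 0.2069] rect [583.6 207.5] [31.4 17.8] 1.9
blue px [408. 246.] 348 z 0.1653 mean [0.6372 0.2212] rect [636.7 220.9] [48.6 55. ] 87.6
```

View pics/w4.png

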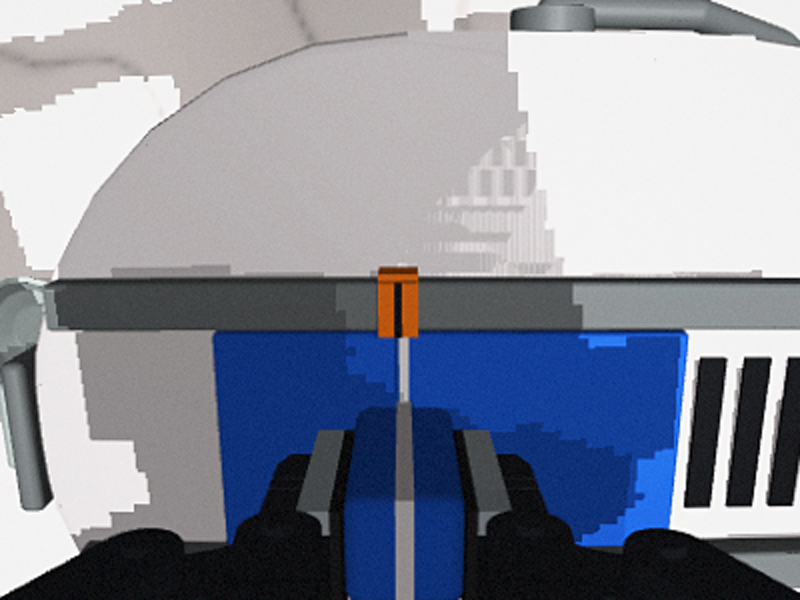

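The crop shows the post's white line at x≈404 and the clip's centre line at x≈398 (8 mm clip ≈ 40 px), so the slide is about 1.1 mm short. I'll pull 1 mm more and check.

>>> carry_out:
  deltas: [0, -1.1, 0, 0, 0, 0, 10, 0, 0, 0, 0, 0, 0, 10, 0, 0, 0, 0, 0, 0, 10, 0, 0, 0, 0, 0, 0, 10]

```text
time_s: 20.58
eef_pos: [0.6038, 0.2227, 0.1788]
ee_rot: [[0.024, 1.0, 0.003], [1.0, -0.024, 0.0], [0.0, 0.003, -1.0]]
wrist_force: [7.8, -0.3, -4.0]
opening: 0.0195
finger_force: 59.1
```

Run:
```python
from m import *
f=snap('wrist'); s=f['s']; print(s['time_s'],s['eef_pos'],s['opening'],s['finger_force'],s['wrist_force'])
I=f['image'].astype(int); v=I.min(2)
for r in(232,238,244,252): # plate line rows
    c=np.arange(300,342); w=np.clip(I[r,c,0]-60,0,None); u=(w*c).sum()/w.sum(); print('line',r,round(u,1),plane(f,[[u,r]],.166)[0].round(4))
m=mask(f,'orange'); n,l,st,ce=cv2.connectedComponentsWithStats(m); i=1+st[1:,4].argmax(); x,y,w,h,_=st[i]; print(st[i],ce[i])
for r in(204,210,216,222):
    c=np.nonzero(m[r,300:342])[0]+300; u=(c.min()+c.max())/2; print('clip',r,u,plane(f,[[u,r]],.171)[0].round(4))
P=[]
g=snap('scene');h=snap('side')
for n,q in(('sc',g),('si',h)):
    for k in('red','green'): print(n); blobs(q,k,deproj(q),60)
```

```text
20.575 [0.60378723 0.22268771 0.17875725] 0.019498838252193198 59.10988211631775 [ 7.83217025 -0.26214437 -4.0038587 ]
line 232 321.4 [0.6041 0.2447 0.166 ]
line 238 321.4 [0.604  0.2421 0.166 ]
line 244 321.6 [0.604  0.2395 0.166 ]
line 252 321.6 [0.6039 0.236  0.166 ]
[312 194  20  34 599] [321.51752922 210.05676127]
clip 204 321.5 [0.6044 0.2574 0.171 ]
clip 210 321.5 [0.6044 0.255  0.171 ]
clip 216 321.5 [0.6043 0.2526 0.171 ]
clip 222 321.5 [0.6042 0.2502 0.171 ]
sc
red px [215. 272.] 134 z 0.0497 mean [ 0.5811 -0.2566] rect [ 581.2 -256.5] [27.7 38.6] 77.0
red px [222. 284.] 134 z 0.0063 mean [ 0.5934 -0.2467] rect [ 581.2 -255.7] [50.2 74.6] 74.6
sc
green px [275. 267.] 134 z 0.0489 mean [ 0.5821 -0.101 ] rect [ 582.3 -101.1] [27.4 40.3] 68.5
green px [279. 280.] 136 z 0.005 mean [ 0.5965 -0.0945] rect [581.8 -99.4] [51.1 76.6] 67.8
si
red px [388. 317.] 140 z 0.051 mean [ 0.5818 -0.2558] rect [ 581.9 -255.8] [28.1 34.6] 74.7
red px [383. 332.] 184 z 0.0062 mean [ 0.5646 -0.2619] rect [ 580.1 -255.3] [54.5 79. ] 75.3
si
green px [345. 278.] 115 z 0.0499 mean [ 0.5832 -0.0989] rect [583.4 -99.1] [27.5 36. ] 71.5
green px [341. 292.] 152 z 0.0058 mean [ 0.5664 -0.1058] rect [581.4 -98.6] [55.4 77.4] 69.2
green px [347. 377.] 132 z 0.0463 mean [ 0.4    -0.3004] rect [ 400.1 -300.3] [31.1 22.1] 72.9
```

The line and clip now agree within about 0.2 mm in the same view, the grip holds at 59 N, and both cartridges are still seated. Handing in.

```bash
python3 -c "
from plant import bot
print(bot.finish_job())"
```

```text
the job is handed in; nothing more can be done
None
```

I seated the green- and red-tagged cartridges flat in their matching nests and let go of both, then handed the job in at 20.6 s with the gripper holding the vent slide at the orange marks (line within about 0.2 mm by the wrist camera); the hand-in returned no verdict.

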